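# Slide a notebook out to match its neighbour on the display step

## Task

Two notebooks lie side by side on the wooden display step; the one with the small scattered blossoms already sticks out over the front edge. Push the one with the flower vase straight out toward the robot, keeping it flat on the step, until it sticks out over the front edge just as far and lies square to it, clear of its neighbour. Only push it with the fingers, never pick it up, and leave the blossom notebook, the mug and the cup where they are.

Things in the scene. Friction and masses are not known exactly. Their poses are not given: they have to be found in the camera images.
- riser: low display step of pale wood, fixed, 220 mm deep (its x) x 370 mm wide (its y) x 50 mm high, with a flat top 50 mm above the table. Origin: centre of its underside, on the table. Its x axis points from its front edge (toward the robot) to its back edge, z up; the front edge is at x = -110 mm
- mirror: round tilting table mirror with a rope-like pink frame, fixed, at all times in the same place behind and to the right of the step; 450 mm wide (along y) and 400 mm high, on a flat foot 122 mm deep. Origin: under its middle, on the table. Not part of the work: pass in front of it or over it
- vase_book: pink notebook with a big flower vase on its cover, 195 (its x) x 150 (its y) x 9 mm, about 0.14 kg, loose, flat on the left part of the step, turned up to 0.15 rad, its front edge about 0 to 25 mm behind the step's (a corner may stick out). Origin: centre of its underside; x points from its front edge (x = -97.5 mm, nearest the robot) to its back edge, which may pass the step's back edge a little
- blossom_book: pale pink notebook with small scattered blossoms, same size and frame as the vase notebook, loose, lying square on the right part of the step and sticking out 30 to 55 mm over its front edge. It shows how far to slide the other one
- mug: terracotta mug with painted petals, about 108 x 156 mm with its handle, 85 mm high, loose, on the table to the right of the step. Origin: centre of its underside
- cup: small terracotta cup without handle, 77 mm across, 74 mm high, loose, on the table to the right of the step. Origin: centre of its underside

How it is judged:
By the outcome, as a careful person would: the job done as asked, in the order asked, and still so for the second after the job is handed in, with the robot touching nothing.
It also fails if it takes over 45 s, if anything falls off the work surface, if the arm or the gripper's body presses on something with over 40 N, if the wrist force passes 120 N, or if a joint passes its speed limit or range.

## Robot

A 6-joint arm with a two-finger parallel gripper is mounted at the origin on the work surface; the furniture and walls round the work are solid. World frame = base frame: x ahead of the robot, y to its left, z up, the work surface at z = 0. Lengths are in mm, angles in degrees, forces in N, time in s.
With the tool pointing down it reaches from about 350 to 850 mm from the base axis. Payload 8.1 kg.
Tool frame: the origin (TCP) lies midway between the tips of the shut fingers; the grasp point (between the pads) lies 19 mm behind it; z points along the fingers, y is the line along which they close (so a half turn about z gives the same grasp; the last joint's range is limited). The gripper opens to 85 mm and grips with 20 to 120 N. Pads are 22 mm wide; open, the fingers measure 114 mm over their backs; the gripper's body (76 mm by 85 mm) begins 54 mm behind the grasp point. The pads swing forward as they close: fully open they stand 13 mm farther back than shut.
Start: joints at [-80.581, 7.471, 85.268, -0, 87.261, -4.893], TCP at [148.346, -581.377, 231.292] pointing down, gripper open.
Joint ranges: [-169.43, 169.43], [-51.17, 129.36], [1.28, 143.12], [-76.62, 256.62], [0, 156.53], [-152.29, 152.29]. Speed limits (degrees/s): [136.94, 136.94, 159.86, 180, 180, 180].

## Interface

Orientations are given as [roll, pitch, yaw] about the fixed x, y, z axes, in that order (R = Rz(yaw) Ry(pitch) Rx(roll)).
In Python, from bench import sense, snapshot, camera_params, hand_in, masks_of, pinpoint gives the robot as it stands.
- The arm moves only by the tool step_arm, never from a script. Its argument "targets" is a list of rows, each an object with "angular": the turn, a rotation vector about the tool's x, y, z scaled (see below), a list of three; "dp": the shift along the tool's x, y, z scaled (see below), a list of three; "fingers": the closure, from 0 (fully open) to 1 (shut). A call has exactly 8 rows; each row is the pose to reach, as a shift and turn from the pose commanded when the call began, along the tool's axes at that moment, turning the shorter way round; what a row does not reach only later rows make up. The controller multiplies each number of a shift by 0.2 m and each number of a turn by 180 degrees. A row lasts 1/8 s, in which the tool goes at most 62.5 mm and 10.7 degrees, less where a joint would pass 70% of its speed; a pose out of reach is approached as far as the arm can. A call with a number of a shift or a turn outside -1 to 1 is refused whole. A call with a gripper value outside its range is refused whole. The fingers move at their own pace and stop on an object; "newtons" is the grip in N (left out, the last holds). Time passes only in rows, so rows that repeat a pose let the fingers close, or fill a call up. It gives the time, the measured TCP pose, the force, the opening and the grip force at its end, in the units of the state.
- sense(): the state, without advancing time (a new reading comes with each control period).
- snapshot(name): name is "side" or "top"; returns the picture (400x640x3 uint8, blue, green, red); there is no depth.
- camera_params(name): a dict with "vfov" (degrees; the focal length in pixels is half the picture's height over the tangent of half this angle, whatever the lens; pixels are square), "cx", "cy" (the principal point, pixels), "R" (3x3) and "t" (3): a world point X has camera coordinates R X + t. Camera axes: x right, y down, z forward; pixel columns grow to the right and rows downward; lengths in mm; the calibration is good to about 2 mm. A picture is of the moment at which its call begins. camera_params takes no time and is no camera call.
- hand_in(): hands the job in; it is judged then, once.
Trained networks look in the newest picture that a camera, given by its name, has taken for a name from the list of things; names that differ only in an ending like _2 or _b are one class to them, and where a whole thing is asked for, a point or a joint stands for the part that bears it (a point fixed in the world has none). Each returns a list of dicts, best first, with "conf" (0 to 1); they miss things now and then, are a little off and sometimes report something else, mostly with a low value. They report only what shows in the picture. A call takes as long as a camera call.
- masks_of(camera, label): "pixels" (400x640 bool, what is visible of it) and "at" ([column, row] in pixels, amid what is visible of it).
- pinpoint(camera, label): "at" ([column, row] in pixels: a listed point, or the origin of a listed thing).
The state is a dict: "time": time; "joint_pos": joint angles; "qd": joint speeds; "joint_efforts": joint torques, N m; "tool_pos": TCP position; "tcp_rot": TCP orientation; "ft_force": force on the tool from outside, world axes, zero at the start; "wrist_torque": the same for the moment, N m; "finger_gap": finger opening in mm; "grip_force": force on a finger pad.
Only numpy, scipy, OpenCV 4.12 (cv2) and the standard library are available. Lean on these libraries where they do the work, as an engineer would, in place of code of your own. Each camera call takes 0.05 s, during which the arm holds its last target. There are 200 camera calls.

## Working session

There is one attempt and no reset: what is moved stays moved. The work goes in short steps, Python scripts to look and compute and a tool call to move; the robot and the scene stay as the last step left them, time stands still between calls to the robot, and variables do not carry over. Pictures are saved under pics/ and viewed, at most 10 in all, crops included, and the job is handed in when it is done.

Besides the shell and the picture viewer there is one more tool, called after "Emit:" as name(argument=value, ...) on one line, values as JSON. step_arm: Moves the arm, as the interface text tells. Its arguments: {"type":"object","properties":{"targets":{"type":"array","items":{"type":"object","properties":{"angular":{"type":"array","items":{"type":"number","minimum":-1,"maximum":1}},"dp":{"type":"array","items":{"type":"number","minimum":-1,"maximum":1}},"fingers":{"type":"number"}}}},"newtons":{"type":"number"}},"required":["targets"]}

```bash
mkdir -p pics; cat > h.py <<'E'
import numpy as np,cv2
from bench import *
def ray(cam,px):
    p=camera_params(cam);f=200/np.tan(np.radians(p['vfov']/2));R=np.array(p['R']);t=np.array(p['t'])
    d=R.T@np.array([(px[0]-p['cx'])/f,(px[1]-p['cy'])/f,1.]);return -R.T@t,d
def at_z(cam,px,z):
    o,d=ray(cam,px);return o+d*(z-o[2])/d[2]
def proj(cam,X):
    p=camera_params(cam);f=200/np.tan(np.radians(p['vfov']/2));c=np.array(p['R'])@np.array(X,float)+np.array(p['t'])
    return np.array([p['cx']+f*c[0]/c[2],p['cy']+f*c[1]/c[2]])
def quad(cam,label,z):
    m=masks_of(cam,label)
    if not m: return None
    k=m[0]['pixels'].astype(np.uint8);cs,_=cv2.findContours(k,0,1);c=max(cs,key=cv2.contourArea)
    w=np.array([at_z(cam,p[0],z)[:2] for p in c],np.float32)
    return m[0]['conf'],cv2.minAreaRect(w),cv2.boxPoints(cv2.minAreaRect(w)),k
E
python3 - <<'E'
from h import *
np.set_printoptions(precision=1,suppress=True)
for c in ("top","side"):
    im=snapshot(c);cv2.imwrite(f'pics/{c}0.png',im);p=camera_params(c);print(c,p['vfov'],-np.array(p['R']).T@np.array(p['t']))
    for l,z in (("riser",50),("vase_book",59),("blossom_book",59),("mug",85),("cup",74)):
        q=quad(c,l,z); print(l,q and (q[0],q[1]), q and q[2].tolist(),[(a['at'],a['conf']) for a in pinpoint(c,l)[:2]])
s=sense();print(s['time'],s['tool_pos'],s['tcp_rot'])
E
```

```text
top 44.71862580110556 [ 345.3  112.7 1373.9]
riser (0.95, ((394.35614013671875, 312.5418395996094), (369.8102111816406, 220.509521484375), 79.70218658447266)) [[252.8228759765625, 150.3248748779297], [469.7803955078125, 110.90556335449219], [535.889404296875, 474.7587890625], [318.931884765625, 514.1781005859375]] [([246.8, 220.5], 0.69)]
vase_book (0.84, ((415.85791015625, 408.75994873046875), (154.26934814453125, 197.3802490234375), 75.36302185058594)) [[300.8791809082031, 359.06695556640625], [491.8537292480469, 309.190185546875], [530.836669921875, 458.45294189453125], [339.8620910644531, 508.3297119140625]] [([209.3, 214.2], 0.75)]
blossom_book None None [([276.2, 248.1], 0.94)]
mug (0.85, ((421.1134033203125, -182.79830932617188), (110.76773834228516, 144.87330627441406), 50.933067321777344)) [[329.9683837890625, -180.14732360839844], [442.44952392578125, -271.45050048828125], [512.2584228515625, -185.4492950439453], [399.77728271484375, -94.1461181640625]] [([426.9, 214.6], 0.57)]
cup (0.94, ((457.09893798828125, -64.10603332519531), (75.49775695800781, 75.62805938720703), 0.6
[... 867 characters left out ...]
1953125, 320.7716064453125]] [([349.3, 250.3], 0.55)]
mug (0.91, ((410.5032958984375, -165.11886596679688), (127.7905044555664, 191.99354553222656), 37.507320404052734)) [[301.367919921875, -127.87040710449219], [418.265625, -280.1741943359375], [519.638671875, -202.36732482910156], [402.740966796875, -50.06353759765625]] [([396.8, 168.8], 0.75)]
cup (0.89, ((441.0365295410156, -34.342796325683594), (78.63992309570312, 144.68670654296875), 34.76994323730469)) [[367.4810485839844, 2.6600475311279297], [449.9933776855469, -116.192626953125], [514.592041015625, -71.34564208984375], [432.0796813964844, 47.50703430175781]] [([367.7, 189.4], 0.83)]
1.1 [ 148.3 -581.4  231.3] [-180.    -0.    14.3]
```

View pics/top0.png

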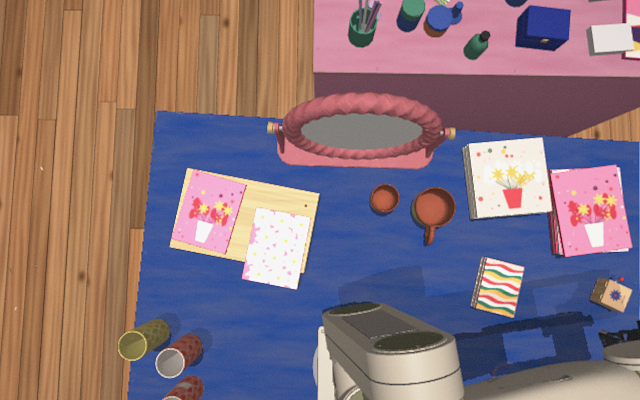

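View pics/side0.png

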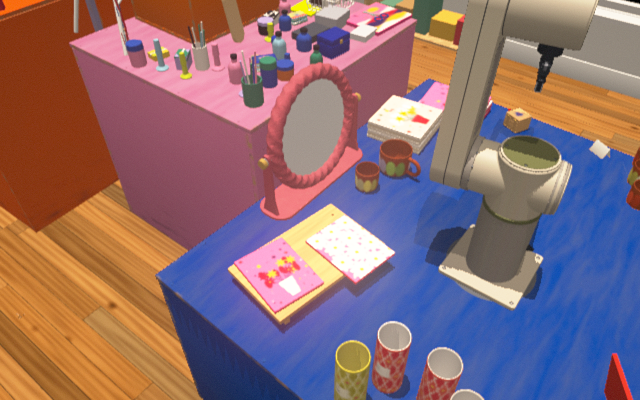

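```bash
python3 - <<'E'
from h import *
np.set_printoptions(precision=1,suppress=True)
# riser frame
C=np.array([394.4,312.5]);a=np.radians(79.7-90);ux=np.array([np.cos(a),np.sin(a)]);uy=np.array([-ux[1],ux[0]])
for c,l in (("top","vase_book"),("top","blossom_book"),("side","vase_book"),("side","blossom_book")):
    for m in masks_of(c,l)[:3]: print(c,l,m['conf'],m['at'],m['pixels'].sum())
    q=quad(c,l,59)
    if q: print(np.array([[(b-C)@ux,(b-C)@uy] for b in q[2]]),q[1][2])
    for p in pinpoint(c,l): 
        w=at_z(c,p['at'],50)[:2]-C; print('pin',w@ux,w@uy,p['conf'])
E
```

```text
top vase_book 0.84 [210.6, 211.6] 4077
[[-100.3   29.1]
 [  96.5   14.2]
 [ 108.1  168. ]
 [ -88.7  182.9]] 75.36302185058594
pin -2.254813196268772 96.48312634689471 0.75
pin -57.580406701041795 -99.86688158288517 0.94
pin 1.0134971889870266 96.38845252853284 0.94
side blossom_book 0.63 [349.3, 251.1] 3093
[[-155.1 -173.8]
 [  43.4 -173.8]
 [  43.5  -19.8]
 [-155.1  -19.8]] 79.69404602050781
pin -57.72560223116114 -95.62263012024168 0.55
```

The top picture shows the step at left: vase book about (210,211), blossom book (276,248) with about 45 mm overhang, and the mirror at (360,130), well to the right of the push spot. The side picture agrees. The vase book is turned about -4.3° relative to the step.

Plan: use the open fingers as a two-point pusher behind its back edge, about 61 mm toward the robot.

```bash
cat >> h.py <<'E'
C=np.array([394.4,312.5]);A=np.radians(-10.3);UX=np.array([np.cos(A),np.sin(A)]);UY=np.array([-UX[1],UX[0]])
def rz(x,y,z): return np.r_[C+x*UX+y*UY,z]
def plan(pts,p,yaw):
    for X,y2 in pts:
        a=np.radians(yaw);d=np.array(X)-p
        T=np.array([[np.cos(a),np.sin(a),0],[np.sin(a),-np.cos(a),0],[0,0,-1]])
        print('to',np.round(X,1),y2,'dp',np.round(T@d/200,4),'angz',round(-(y2-yaw)/180,4));p=np.array(X);yaw=y2
E
python3 - <<'E'
from h import *
s=sense()
plan([([300,-400,250],75),([410,-220,250],120),([440,-20,260],150),([450,170,260],169.7),([470,340,240],169.7),(rz(132,98,150),169.7),(rz(132,98,40),169.7),(rz(85,98,40),169.7)],s['tool_pos'],s['tcp_rot'][2])
E
```

```text
to [ 300 -400  250] 75 dp [ 0.959  -0.6913 -0.0935] angz -0.3372
to [ 410 -220  250] 120 dp [1.0117 0.2983 0.    ] angz -0.25
to [440 -20 260] 150 dp [ 0.791   0.6299 -0.05  ] angz -0.1667
to [450 170 260] 169.7 dp [0.4317 0.8477 0.    ] angz -0.1094
to [470 340 240] 169.7 dp [0.0536 0.8542 0.1   ] angz -0.0
to [541.8 385.3 150. ] 169.7 dp [-0.3127  0.2871  0.45  ] angz -0.0
to [541.8 385.3  40. ] 169.7 dp [0.   0.   0.55] angz -0.0
to [495.6 393.7  40. ] 169.7 dp [ 0.235 -0.     0.   ] angz -0.0
```

Emit:
step_arm(targets=[{"dp": [0.12,-0.0864,-0.0117],"angular": [0,0,-0.042],"fingers": 0},{"dp": [0.24,-0.173,-0.023],"angular": [0,0,-0.084],"fingers": 0},{"dp": [0.36,-0.259,-0.035],"angular": [0,0,-0.126],"fingers": 0},{"dp": [0.48,-0.346,-0.047],"angular": [0,0,-0.169],"fingers": 0},{"dp": [0.6,-0.432,-0.058],"angular": [0,0,-0.211],"fingers": 0},{"dp": [0.72,-0.518,-0.07],"angular": [0,0,-0.253],"fingers": 0},{"dp": [0.84,-0.605,-0.082],"angular": [0,0,-0.295],"fingers": 0},{"dp": [0.959,-0.6913,-0.0935],"angular": [0,0,-0.3372],"fingers": 0}])

```text
time: 2.7
tool_pos: [300.6, -399.2, 250.2]
tcp_rot: [180.0, 0.0, 75.3]
ft_force: [-0.5, -0.3, 0.2]
finger_gap: 85.3
grip_force: 0.0
```

Emit:
step_arm(targets=[{"dp": [0.125,0.037,0],"angular": [0,0,-0.031],"fingers": 0},{"dp": [0.25,0.075,0],"angular": [0,0,-0.0625],"fingers": 0},{"dp": [0.375,0.112,0],"angular": [0,0,-0.094],"fingers": 0},{"dp": [0.5,0.149,0],"angular": [0,0,-0.125],"fingers": 0},{"dp": [0.625,0.186,0],"angular": [0,0,-0.156],"fingers": 0},{"dp": [0.75,0.224,0],"angular": [0,0,-0.1875],"fingers": 0},{"dp": [0.875,0.261,0],"angular": [0,0,-0.219],"fingers": 0},{"dp": [1.0,0.298,0],"angular": [0,0,-0.25],"fingers": 0}])

```text
time: 3.7
tool_pos: [409.7, -221.5, 250.2]
tcp_rot: [180.0, 0.0, 120.2]
ft_force: [-0.5, -0.0, -0.3]
finger_gap: 86.1
grip_force: 0.0
```

Emit:
step_arm(targets=[{"dp": [0.1,0.079,-0.006],"angular": [0,0,-0.021],"fingers": 0},{"dp": [0.2,0.157,-0.0125],"angular": [0,0,-0.042],"fingers": 0},{"dp": [0.3,0.236,-0.019],"angular": [0,0,-0.0625],"fingers": 0},{"dp": [0.4,0.315,-0.025],"angular": [0,0,-0.083],"fingers": 0},{"dp": [0.5,0.394,-0.031],"angular": [0,0,-0.104],"fingers": 0},{"dp": [0.6,0.472,-0.0375],"angular": [0,0,-0.125],"fingers": 0},{"dp": [0.7,0.551,-0.044],"angular": [0,0,-0.146],"fingers": 0},{"dp": [0.791,0.63,-0.05],"angular": [0,0,-0.1667],"fingers": 0}])

```text
time: 4.7
tool_pos: [439.4, -21.3, 260.2]
tcp_rot: [180.0, 0.0, 150.1]
ft_force: [1.0, -0.4, -0.4]
finger_gap: 85.6
grip_force: 0.0
```

Emit:
step_arm(targets=[{"dp": [0.054,0.106,0],"angular": [0,0,-0.0137],"fingers": 0},{"dp": [0.108,0.212,0],"angular": [0,0,-0.0274],"fingers": 0},{"dp": [0.162,0.318,0],"angular": [0,0,-0.041],"fingers": 0},{"dp": [0.216,0.424,0],"angular": [0,0,-0.0547],"fingers": 0},{"dp": [0.27,0.53,0],"angular": [0,0,-0.0684],"fingers": 0},{"dp": [0.324,0.636,0],"angular": [0,0,-0.082],"fingers": 0},{"dp": [0.378,0.742,0],"angular": [0,0,-0.0957],"fingers": 0},{"dp": [0.4317,0.8477,0],"angular": [0,0,-0.1094],"fingers": 0}])

```text
time: 5.7
tool_pos: [449.3, 168.6, 260.1]
tcp_rot: [180.0, 0.0, 169.8]
ft_force: [0.9, 0.6, 0.1]
finger_gap: 85.2
grip_force: 0.0
```

Emit:
step_arm(targets=[{"dp": [0.007,0.12,0.0125],"fingers": 0},{"dp": [0.014,0.24,0.025],"fingers": 0},{"dp": [0.021,0.36,0.0375],"fingers": 0},{"dp": [0.028,0.48,0.05],"fingers": 0},{"dp": [0.035,0.6,0.0625],"fingers": 0},{"dp": [0.042,0.72,0.075],"fingers": 0},{"dp": [0.0536,0.8542,0.1],"fingers": 0},{"dp": [0.0536,0.8542,0.1],"fingers": 0}])

```text
validation failed for argument at $.ta...
```

```bash
python3 - <<'E'
from h import *
s=sense();print(s['time'],s['tool_pos'],s['tcp_rot'],s['joint_pos'],s['finger_gap'],s['ft_force'])
plan([(rz(132,98,150),169.7),(rz(132,98,40),169.7)],s['tool_pos'],s['tcp_rot'][2])
E
```

```text
5.7 [449.25611373 168.60182864 260.14980147] [1.79993117e+02 1.72715325e-02 1.69791064e+02] [ 1.44462942e+01 -1.20713595e+01  1.01294240e+02 -9.49335185e-04
  9.07585508e+01 -6.53447834e+01] 85.24630383391498 [0.86297367 0.61817413 0.09365404]
to [541.8 385.3 150. ] 169.7 dp [-0.2633  1.1484  0.5507] angz 0.0005
to [541.8 385.3  40. ] 169.7 dp [0.   0.   0.55] angz -0.0
```

Emit:
step_arm(targets=[{"dp": [0,0.12,0.01],"angular": [0,0,0],"fingers": 0},{"dp": [0,0.25,0.02],"angular": [0,0,0],"fingers": 0},{"dp": [0,0.38,0.03],"angular": [0,0,0],"fingers": 0},{"dp": [0,0.5,0.04],"angular": [0,0,0],"fingers": 0},{"dp": [0,0.63,0.05],"angular": [0,0,0],"fingers": 0},{"dp": [0,0.76,0.06],"angular": [0,0,0],"fingers": 0},{"dp": [0,0.88,0.07],"angular": [0,0,0],"fingers": 0},{"dp": [0,1.0,0.1],"angular": [0,0,0],"fingers": 0}])

```text
time: 6.7
tool_pos: [485.3, 365.5, 240.3]
tcp_rot: [180.0, 0.0, 169.7]
ft_force: [0.3, 0.0, 0.1]
finger_gap: 85.4
grip_force: 0.0
```

Emit:
step_arm(targets=[{"dp": [-0.06,0.03,0.07],"angular": [0,0,0.0],"fingers": 0},{"dp": [-0.12,0.06,0.14],"angular": [0,0,0.0],"fingers": 0},{"dp": [-0.18,0.09,0.21],"angular": [0,0,0.0],"fingers": 0},{"dp": [-0.24,0.12,0.28],"angular": [0,0,0.0],"fingers": 0},{"dp": [-0.263,0.148,0.36],"angular": [0,0,0.0],"fingers": 0},{"dp": [-0.263,0.148,0.43],"angular": [0,0,0.0],"fingers": 0},{"dp": [-0.263,0.148,0.45],"angular": [0,0,0.0],"fingers": 0},{"dp": [-0.263,0.148,0.45],"angular": [0,0,0.0],"fingers": 0}])

```text
time: 7.7
tool_pos: [541.6, 384.2, 149.9]
tcp_rot: [-180.0, -0.0, 169.7]
ft_force: [0.6, -0.3, 0.4]
finger_gap: 85.5
grip_force: 0.0
```

```bash
python3 - <<'E'
from h import *
s=sense();print(s['time'],s['tool_pos'],s['tcp_rot'],s['joint_pos'],s['ft_force'])
plan([(rz(132,98,40),169.7)],s['tool_pos'],s['tcp_rot'][2])
im=snapshot('side');cv2.imwrite('pics/s1.png',cv2.resize(im[120:360,160:460],None,fx=2,fy=2,interpolation=2))
E
```

```text
7.7 [541.62425837 384.22000783 149.87307821] [-1.79983867e+02 -2.20743100e-02  1.69717008e+02] [ 3.09280374e+01  1.99793346e+01  7.93304062e+01  2.43843280e-03
  8.07174945e+01 -4.87893671e+01] [ 0.64831469 -0.34549748  0.38590082]
to [541.8 385.3  40. ] 169.7 dp [1.000e-04 5.600e-03 5.494e-01] angz 0.0001
```

View pics/s1.png

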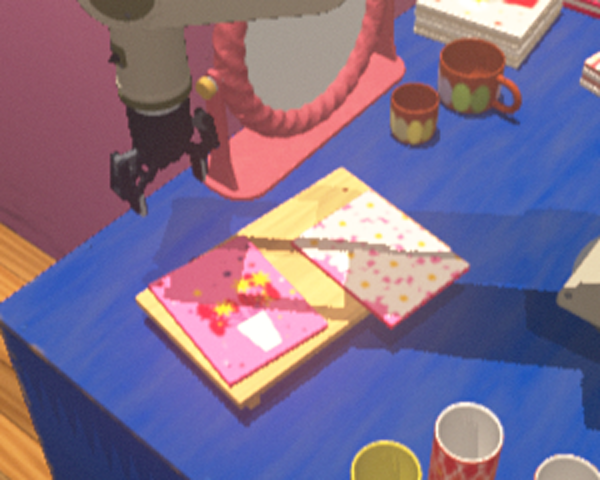

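The gripper hovers behind the vase book (fingers at crop (125,190) and (205,150)), clear of the mirror. Next I lower it and push most of the way.

Emit:
step_arm(targets=[{"dp": [0,0.0056,0.1],"angular": [0,0,0],"fingers": 0},{"dp": [0,0.0056,0.2],"angular": [0,0,0],"fingers": 0},{"dp": [0,0.0056,0.3],"angular": [0,0,0],"fingers": 0},{"dp": [0,0.0056,0.4],"angular": [0,0,0],"fingers": 0},{"dp": [0,0.0056,0.48],"angular": [0,0,0],"fingers": 0},{"dp": [0,0.0056,0.52],"angular": [0,0,0],"fingers": 0},{"dp": [0,0.0056,0.549],"angular": [0,0,0],"fingers": 0},{"dp": [0,0.0056,0.549],"angular": [0,0,0],"fingers": 0}])

```text
time: 8.75
tool_pos: [542.3, 385.5, 40.2]
tcp_rot: [180.0, 0.0, 169.7]
ft_force: [-0.9, -0.4, 0.1]
finger_gap: 85.6
grip_force: 0.0
```

Emit:
step_arm(targets=[{"dp": [0.02,0,0],"angular": [0,0,0],"fingers": 0},{"dp": [0.04,0,0],"angular": [0,0,0],"fingers": 0},{"dp": [0.06,0,0],"angular": [0,0,0],"fingers": 0},{"dp": [0.08,0,0],"angular": [0,0,0],"fingers": 0},{"dp": [0.1,0,0],"angular": [0,0,0],"fingers": 0},{"dp": [0.12,0,0],"angular": [0,0,0],"fingers": 0},{"dp": [0.14,0,0],"angular": [0,0,0],"fingers": 0},{"dp": [0.15,0,0],"angular": [0,0,0],"fingers": 0}])

```text
time: 9.75
tool_pos: [512.6, 390.9, 40.3]
tcp_rot: [180.0, 0.0, 169.7]
ft_force: [0.7, -0.1, 0.6]
finger_gap: 85.3
grip_force: 0.6
```

```bash
cat > look.py <<'E'
from h import *
import sys
np.set_printoptions(precision=1,suppress=True)
s=sense();p=s['tool_pos'];d=p[:2]-C;print(s['time'],p,s['tcp_rot'],s['ft_force'],'riser',d@UX,d@UY)
im=snapshot('side');cv2.imwrite(f'pics/{sys.argv[1]}.png',cv2.resize(im[190:340,210:410],None,fx=4,fy=4,interpolation=2));snapshot('top')
for c in ("top","side"):
  for l in ("vase_book","blossom_book","riser"):
    q=quad(c,l,50 if l=="riser" else 59)
    if q: 
        b=np.array([[(b-C)@UX,(b-C)@UY] for b in q[2]]);print(c,l,q[0],b.tolist() and np.r_[b.mean(0),q[1][1]],'ang',q[1][2]-79.7,'minmax',b.min(0),b.max(0))
    for a in pinpoint(c,l)[:1]:
        w=at_z(c,a['at'],0 if l=="riser" else 50)[:2]-C; print(c,l,'pin',w@UX,w@UY,a['conf'])
E
python3 look.py s2
```

```text
9.75 [512.6 390.9  40.3] [180.    0.  169.7] [ 0.7 -0.1  0.6] riser 102.23936580029518 98.21794882591574
top vase_book pin -14.290864427487687 94.42317519012026 0.95
top blossom_book 0.93 [-55.8 -99.6 152.1 191.3] ang -0.6923095703125028 minmax [-152.3 -176.8] [ 40.8 -22.4]
top blossom_book pin -61.16631048148388 -102.52039478324326 0.89
top riser 0.73 [  2.6 -74.7 218.2 214.1] ang -0.30089111328125284 minmax [-105.  -184.4] [110.2  35. ]
top riser pin -1.6706121382457133 -2.973452649885223 0.78
side vase_book 0.68 [ -8.8  95.5 154.2 199.2] ang -1.6341735839843778 minmax [-110.6   15.6] [ 93.  175.4]
side vase_book pin -12.8361020088471 96.67346701973753 0.62
side blossom_book 0.86 [-54.8 -96.4 157.2 202.7] ang 0.16723327636718466 minmax [-156.3 -175.3] [ 46.8 -17.4]
side blossom_book pin -52.7868358101236 -108.5287506071009 0.87
side riser 0.59 [ -4.1   3.8 375.3 234.1] ang 0.3622329711914034 minmax [-122.4 -184.6] [114.1 192.2]
side riser pin -4.7309792517601075 4.384754646899818 0.91
```

View pics/s2.png

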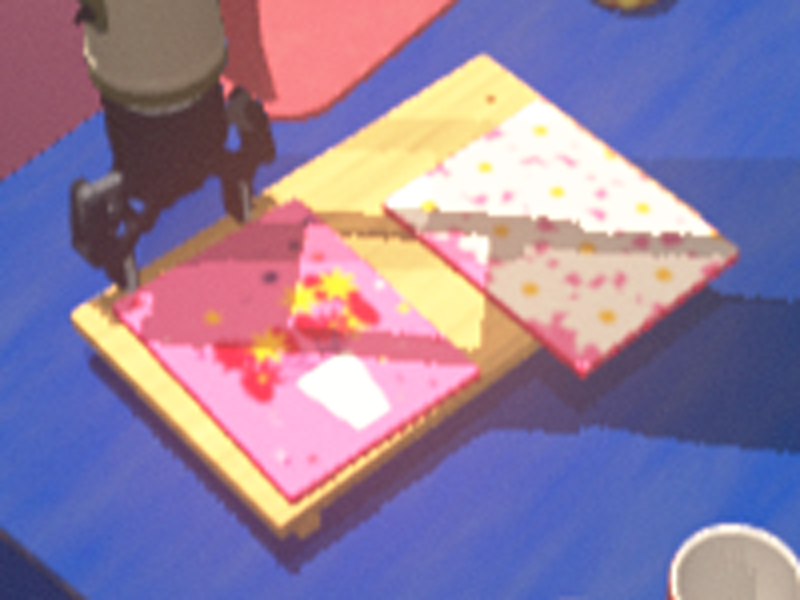

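The book is sliding flat and turning square (front edge at crop (290,495)–(480,375)). I'll push further and measure again.

Emit:
step_arm(targets=[{"dp": [0.02,0,0],"angular": [0,0,0],"fingers": 0},{"dp": [0.045,0,0],"angular": [0,0,0],"fingers": 0},{"dp": [0.07,0,0],"angular": [0,0,0],"fingers": 0},{"dp": [0.095,0,0],"angular": [0,0,0],"fingers": 0},{"dp": [0.12,0,0],"angular": [0,0,0],"fingers": 0},{"dp": [0.145,0,0],"angular": [0,0,0],"fingers": 0},{"dp": [0.165,0,0],"angular": [0,0,0],"fingers": 0},{"dp": [0.17,0,0],"angular": [0,0,0],"fingers": 0}])

```text
time: 11.45
tool_pos: [479.0, 396.9, 40.2]
tcp_rot: [-180.0, -0.0, 169.7]
ft_force: [1.3, 0.7, 0.6]
finger_gap: 85.3
grip_force: 0.3
```

```bash
python3 look.py s3
python3 - <<'E'
from h import *
cv2.imwrite('pics/t3.png',cv2.resize(snapshot('top')[150:300,155:335],None,fx=4,fy=4,interpolation=2))
E
```

```text
11.45 [479.  396.9  40.2] [-180.    -0.   169.7] [1.3 0.7 0.6] riser 68.1550116724928 98.168745480519
top vase_book 0.69 [ -6.  116.7 114.1 106.5] ang -47.33339614868164 minmax [-84.1  38.9] [ 72.  194.5]
top vase_book pin -37.41828309285135 87.19057565237928 0.65
top blossom_book 0.86 [ -57.3 -100.   152.4  195.3] ang 0.16027526855468466 minmax [-155.2 -176.5] [ 40.5 -23.6]
top blossom_book pin -61.42906534730604 -102.57363471914861 0.6
top riser 0.66 [  1.2 -46.9 274.9 216.2] ang -0.30324096679687784 minmax [-107.6 -184.9] [110.   91.1]
top riser pin 1.0387451422511609 -0.6844065084417702 0.91
side vase_book 0.75 [-40.3  91.1 156.4 200.4] ang -0.10091705322265909 minmax [-140.7   12.8] [ 60.  169.5]
side vase_book pin -47.875408354726794 90.54483147312818 0.69
side blossom_book 0.89 [-55.7 -97.1 155.1 199.9] ang -0.22882385253906534 minmax [-155.9 -175. ] [ 44.6 -19.2]
side blossom_book pin -48.03404230276659 -97.8941560411321 0.95
side riser pin -0.3375769416972009 -0.1884141619533838 0.61
```

View pics/s3.png

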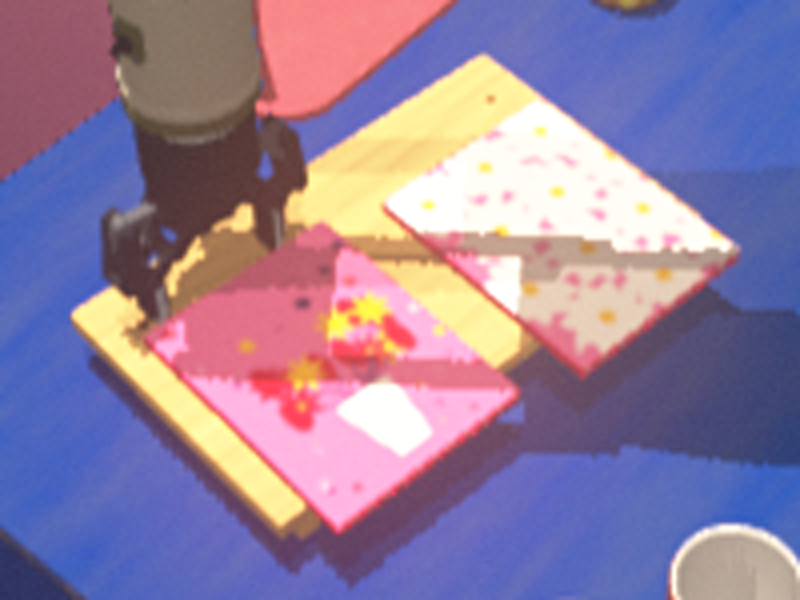

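View pics/t3.png

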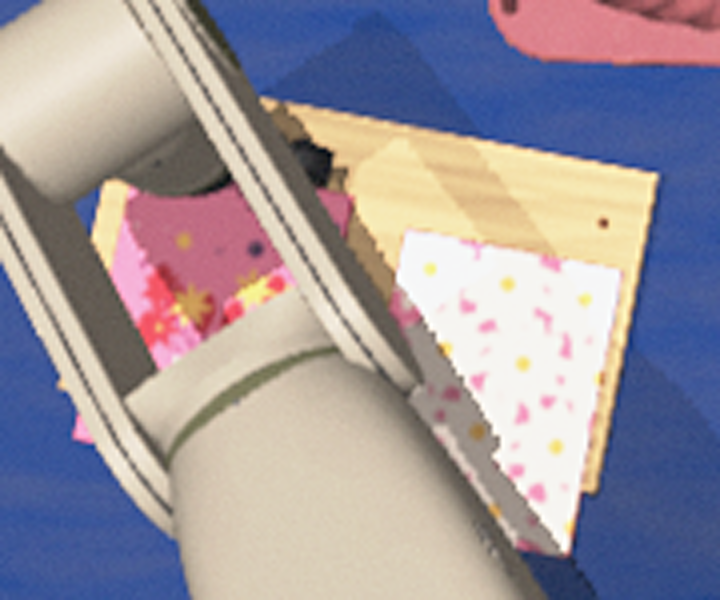

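The vase book is now square and clear of its neighbour, with about 15 mm still to go by the side view. I'll push 13 mm, then measure front edges.

Emit:
step_arm(targets=[{"dp": [0.01,0,0],"angular": [0,0,0],"fingers": 0},{"dp": [0.022,0,0],"angular": [0,0,0],"fingers": 0},{"dp": [0.034,0,0],"angular": [0,0,0],"fingers": 0},{"dp": [0.046,0,0],"angular": [0,0,0],"fingers": 0},{"dp": [0.056,0,0],"angular": [0,0,0],"fingers": 0},{"dp": [0.062,0,0],"angular": [0,0,0],"fingers": 0},{"dp": [0.065,0,0],"angular": [0,0,0],"fingers": 0},{"dp": [0.065,0,0],"angular": [0,0,0],"fingers": 0}])

```text
time: 13.2
tool_pos: [466.4, 399.2, 40.2]
tcp_rot: [-180.0, -0.0, 169.7]
ft_force: [0.0, 0.4, -0.2]
finger_gap: 85.3
grip_force: 0.1
```

```bash
cat > edge.py <<'E'
from h import *
# front edges from side masks: contour points at z=59, smallest riser x per y-bin
for c in ("side","top"):
  snapshot(c)
  for l in ("vase_book","blossom_book"):
    q=quad(c,l,54.5)
    if q is None: print(c,l,None);continue
    cs,_=cv2.findContours(q[3],0,1);k=max(cs,key=cv2.contourArea)[:,0]
    w=np.array([at_z(c,p,50)[:2]-C for p in k]);x=w@UX;y=w@UY
    for nm,sel in (("front",x<np.percentile(x,1)+25),("back",x>x.max()-25)):
      lo,hi=y.min()+20,y.max()-20
      s=sel&(y>lo)&(y<hi);
      if s.sum()<5: continue
      f=np.polyfit(y[s],x[s],1)
      r=x[s]-np.polyval(f,y[s]);g=abs(r)<3;f=np.polyfit(y[s][g],x[s][g],1)
      print(c,l,q[0],nm,'x at mid %.1f'%np.polyval(f,(lo+hi)/2),'at y=0 %.1f'%f[1],'slope deg %.2f'%np.degrees(f[0]),'y',y.min().round(1),y.max().round(1),g.sum())
E
python3 look.py s4; for i in 1 2; do python3 edge.py; done
```

```text
13.2 [466.4 399.2  40.2] [-180.    -0.   169.7] [ 0.   0.4 -0.2] riser 55.315285877405046 98.12959015831561
top vase_book 0.78 [-20.4 113.4 116.4 107.3] ang -48.802188110351565 minmax [-99.6  34.7] [ 58.7 192.1]
top vase_book pin -47.15369026781821 89.21839358785105 0.75
top blossom_book 0.91 [-56.6 -99.4 149.6 195.2] ang -0.6417419433593778 minmax [-155.  -175.3] [ 41.8 -23.6]
top blossom_book pin -52.76063085737693 -102.19409032915783 0.83
top riser 0.68 [  3.  -42.6 283.8 214. ] ang -0.3915664672851591 minmax [-105.  -185.2] [111.  100.1]
top riser pin -1.1378014970910213 -5.733669358778293 0.8
side vase_book 0.73 [-53.1  92.2 151.  198.8] ang 0.32824401855468466 minmax [-152.9   16.1] [ 46.8 168.3]
side vase_book pin -62.86744187617743 87.64146894034742 0.77
side blossom_book 0.89 [-54.4 -97.9 157.4 202.6] ang 0.44952087402343466 minmax [-156.3 -177.4] [ 47.6 -18.4]
side blossom_book pin -51.58013081666284 -97.47020879291716 0.95
side riser 0.63 [ 35.1 -51.6 164.6 293.4] ang -45.4743148803711 minmax [-126.4 -213.9] [196.6 110.7]
side riser pin 0.7675096615927824 -7.37805019023303
[... 687 characters left out ...]
8 -23.2 40
side vase_book 0.76 front x at mid -146.6 at y=0 -147.1 slope deg 0.36 y 10.5 164.6 34
side vase_book 0.76 back x at mid 49.6 at y=0 49.1 slope deg 0.37 y 10.5 164.6 35
side blossom_book 0.79 front x at mid -149.1 at y=0 -152.6 slope deg -1.95 y -181.7 -22.9 30
side blossom_book 0.79 back x at mid 49.8 at y=0 52.9 slope deg 1.72 y -181.7 -22.9 31
top vase_book 0.87 front x at mid -86.0 at y=0 -83.6 slope deg -1.32 y 44.8 168.2 5
top vase_book 0.87 back x at mid 20.1 at y=0 31.2 slope deg -5.98 y 44.8 168.2 11
top blossom_book 0.7 front x at mid -134.4 at y=0 -87.3 slope deg 27.04 y -177.0 -22.8 10
top blossom_book 0.7 back x at mid 40.4 at y=0 40.9 slope deg 0.24 y -177.0 -22.8 41
```

```bash
cat > sub.py <<'E'
from h import *
import sys
cam=sys.argv[1] if len(sys.argv)>1 else 'side'
im=np.mean([snapshot(cam).astype(np.float32) for _ in range(2)],0);sig=cv2.GaussianBlur(im[:,:,2]-im[:,:,0],(0,0),.7)
def edges(y0,y1,lo,hi,z=50):
    xs=np.arange(lo,hi,.5);ys=np.arange(y0,y1,4.);out=[]
    for y in ys:
        P=np.array([proj(cam,rz(x,y,z)) for x in xs],np.float32)
        v=cv2.remap(sig,P[:,:1],P[:,1:],1)[:,0];h=(v[-20:].mean()+v[:20].mean())/2
        i=np.argmax(v>h);out.append(xs[i])
    out=np.array(out);f=np.polyfit(ys,out,1);r=out-np.polyval(f,ys);g=abs(r)<2.5;f=np.polyfit(ys[g],out[g],1)
    return 'mid %.1f slope %.2f deg rms %.2f n %d'%(np.polyval(f,(y0+y1)/2),np.degrees(f[0]),np.std(r[g]),g.sum())
print('vase',edges(25,150,-185,-125));print('blossom',edges(-165,-35,-185,-125));print('time',sense()['time'])
E
python3 sub.py
```

```text
Traceback (most recent call last):
  File "sub.py", line 13, in <module>
    print('vase',edges(25,150,-185,-125));print('blossom',edges(-165,-35,-185,-125));print('time',sense()['time'])
                 ~~~~~^^^^^^^^^^^^^^^^^^
  File "sub.py", line 8, in edges
    P=np.array([proj(cam,rz(x,y,z)) for x in xs],np.float32)
                ~~~~^^^^^^^^^^^^^^^
  File "h.py", line 9, in proj
    p=camera_params(cam);f=200/np.tan(np.radians(p['vfov']/2));c=np.array(p['R'])@np.array(X,float)+np.array(p['t'])
ValueError: time passes only in moves, steps and waits
```

```bash
python3 - <<'E'
s=open('h.py').read()
s=s.replace("def ray(","import functools\n_cp=camera_params\n@functools.lru_cache(None)\ndef camera_params(c): return _cp(c)\ndef ray(",1)
open('h.py','w').write(s)
E
python3 sub.py
```

```text
vase mid -170.3 slope -1.50 deg rms 1.29 n 11
blossom mid -151.9 slope -0.50 deg rms 0.78 n 33
time 14.7
```

```bash
sed -i 's/im\[:,:,2\]-im\[:,:,0\]/(im[:,:,2]-im[:,:,0])\/(im.sum(2)+10)/; s/h=(v\[-20:\].*$/h=-.1/; s/i=np.argmax(v>h)/i=len(v)-1-np.argmax(v[::-1]<h)/' sub.py; sed -n 5,14p sub.py; python3 sub.py
```

```text
def edges(y0,y1,lo,hi,z=50):
    xs=np.arange(lo,hi,.5);ys=np.arange(y0,y1,4.);out=[]
    for y in ys:
        P=np.array([proj(cam,rz(x,y,z)) for x in xs],np.float32)
        v=cv2.remap(sig,P[:,:1],P[:,1:],1)[:,0];h=-.1
        i=len(v)-1-np.argmax(v[::-1]<h);out.append(xs[i])
    out=np.array(out);f=np.polyfit(ys,out,1);r=out-np.polyval(f,ys);g=abs(r)<2.5;f=np.polyfit(ys[g],out[g],1)
    return 'mid %.1f slope %.2f deg rms %.2f n %d'%(np.polyval(f,(y0+y1)/2),np.degrees(f[0]),np.std(r[g]),g.sum())
print('vase',edges(25,150,-185,-125));print('blossom',edges(-165,-35,-185,-125));print('time',sense()['time'])
vase mid -176.8 slope -0.46 deg rms 1.33 n 16Traceback (most recent call last):
  File "sub.py", line 13, in <module>
    print('vase',edges(25,150,-185,-125));print('blossom',edges(-165,-35,-185,-125));print('time',sense()['time'])
                                                          ~~~~~^^^^^^^^^^^^^^^^^^^^
  File "sub.py", line 11, in edges
    out=np.array(out);f=np.polyfit(ys,out,1);r=out-np.polyval(f,ys);g=abs(r)<2.5;f=np.polyfit(ys[g],out[g],1)
                                                                                   ~~~~~~~~~~^^^^^^^^^^^^^^^^
    raise TypeError("expected non-empty vector for x")
TypeError: expected non-empty vector for x
```

```bash
python3 - <<'E'
from h import *
im=snapshot('side');np.save('s.npy',im)
for y in (40,110,-100,-60):
    print(y,[(int(x),im[int(round(q[1])),int(round(q[0]))].tolist()) for x in range(-180,-125,5) for q in [proj('side',rz(x,y,50))]])
E
```

```text
40 [(-180, [189, 105, 105]), (-175, [116, 76, 100]), (-170, [118, 82, 106]), (-165, [99, 73, 103]), (-160, [100, 74, 106]), (-155, [100, 77, 108]), (-150, [101, 76, 115]), (-145, [130, 115, 242]), (-140, [218, 174, 255]), (-135, [203, 160, 255]), (-130, [199, 157, 255])]
110 [(-180, [185, 107, 113]), (-175, [116, 75, 102]), (-170, [121, 80, 106]), (-165, [108, 72, 103]), (-160, [100, 70, 104]), (-155, [102, 70, 107]), (-150, [100, 73, 115]), (-145, [99, 85, 189]), (-140, [215, 169, 255]), (-135, [224, 180, 255]), (-130, [224, 180, 255])]
-100 [(-180, [119, 80, 84]), (-175, [121, 83, 87]), (-170, [112, 79, 87]), (-165, [100, 74, 87]), (-160, [99, 73, 87]), (-155, [99, 75, 87]), (-150, [91, 76, 144]), (-145, [118, 108, 205]), (-140, [177, 191, 229]), (-135, [184, 205, 230]), (-130, [178, 190, 229])]
-60 [(-180, [119, 80, 90]), (-175, [121, 81, 93]), (-170, [117, 81, 94]), (-165, [100, 76, 94]), (-160, [97, 74, 92]), (-155, [103, 78, 98]), (-150, [97, 78, 130]), (-145, [130, 132, 217]), (-140, [181, 203, 229]), (-135, [185, 206, 230]), (-130, [185, 207, 231])]
```

```bash
cat > sub.py <<'E'
from h import *
def edges(im,y0,y1,h,lo=-175,hi=-138,z=50,cam='side'):
    xs=np.arange(lo,hi,.5);ys=np.arange(y0,y1,4.);out=[]
    for y in ys:
        P=np.array([proj(cam,rz(x,y,z)) for x in xs],np.float32)
        v=cv2.remap(im,P[:,:1].copy(),P[:,1:].copy(),1)[:,0];out.append(xs[np.argmax(v>h)])
    out=np.array(out);r=out-np.median(out);g=abs(r)<5;f=np.polyfit(ys[g],out[g],1)
    return 'mid %.1f slope %.2f deg rms %.2f n %d/%d'%(np.polyval(f,(y0+y1)/2),np.degrees(f[0]),np.std(out[g]-np.polyval(f,ys[g])),g.sum(),len(g))
if __name__=='__main__':
    im=snapshot('side').astype(np.float32)[:,:,2].copy()
    print('vase',edges(im,30,150,172));print('blossom',edges(im,-160,-40,147));print('time',sense()['time'])
E
python3 sub.py
```

```text
vase mid -146.8 slope -0.09 deg rms 0.49 n 30/30
blossom mid -149.0 slope -0.45 deg rms 0.46 n 30/30
time 14.9
```

Edge fit: vase front edge at -146.8, blossom at -149.0, so 2.2 mm remain. After that push, back off and rise.

Emit:
step_arm(targets=[{"dp": [0.003,0,0],"angular": [0,0,0],"fingers": 0},{"dp": [0.006,0,0],"angular": [0,0,0],"fingers": 0},{"dp": [0.009,0,0],"angular": [0,0,0],"fingers": 0},{"dp": [0.011,0,0],"angular": [0,0,0],"fingers": 0},{"dp": [0.011,0,0],"angular": [0,0,0],"fingers": 0},{"dp": [0.011,0,0],"angular": [0,0,0],"fingers": 0},{"dp": [0.011,0,0],"angular": [0,0,0],"fingers": 0},{"dp": [0.011,0,0],"angular": [0,0,0],"fingers": 0}])

```text
time: 15.9
tool_pos: [464.3, 399.6, 40.2]
tcp_rot: [180.0, -0.0, 169.7]
ft_force: [-1.2, -1.6, -0.4]
finger_gap: 85.2
grip_force: 0.0
```

```bash
python3 sub.py; python3 sub.py
```

```text
vase mid -148.9 slope 0.07 deg rms 0.52 n 30/30
blossom mid -149.0 slope -0.52 deg rms 0.50 n 30/30
time 15.95
vase mid -148.9 slope 0.03 deg rms 0.50 n 30/30
blossom mid -149.0 slope -0.49 deg rms 0.49 n 30/30
time 16.0
```

Matched. I'll back off 20 mm, rise, then swing left clear of the top view for a check.

Emit:
step_arm(targets=[{"dp": [-0.03,0,0],"angular": [0,0,0],"fingers": 0},{"dp": [-0.07,0,0],"angular": [0,0,0],"fingers": 0},{"dp": [-0.11,0,0],"angular": [0,0,0],"fingers": 0},{"dp": [-0.12,0,-0.1],"angular": [0,0,0],"fingers": 0},{"dp": [-0.12,0,-0.3],"angular": [0,0,0],"fingers": 0},{"dp": [-0.12,0,-0.5],"angular": [0,0,0],"fingers": 0},{"dp": [-0.12,0,-0.75],"angular": [0,0,0],"fingers": 0},{"dp": [-0.12,0,-0.98],"angular": [0,0,0],"fingers": 0}])

```text
time: 17.0
tool_pos: [488.1, 395.4, 239.9]
tcp_rot: [179.9, 0.1, 169.7]
ft_force: [0.5, -0.8, 0.2]
finger_gap: 85.5
grip_force: 0.0
```

Emit:
step_arm(targets=[{"dp": [0.05,-0.12,0],"angular": [0,0,0],"fingers": 0},{"dp": [0.1,-0.25,0],"angular": [0,0,0],"fingers": 0},{"dp": [0.15,-0.37,0],"angular": [0,0,0],"fingers": 0},{"dp": [0.2,-0.5,0],"angular": [0,0,0],"fingers": 0},{"dp": [0.25,-0.62,0],"angular": [0,0,0],"fingers": 0},{"dp": [0.3,-0.75,0],"angular": [0,0,0],"fingers": 0},{"dp": [0.3,-0.87,0],"angular": [0,0,0],"fingers": 0},{"dp": [0.3,-1.0,0],"angular": [0,0,0],"fingers": 0}])

```text
time: 18.0
tool_pos: [393.1, 208.6, 237.9]
tcp_rot: [179.9, 0.1, 169.7]
ft_force: [-0.6, -0.7, 0.7]
finger_gap: 85.2
grip_force: 0.0
```

Emit:
step_arm(targets=[{"dp": [0,-0.12,0],"angular": [0,0,0],"fingers": 0},{"dp": [0,-0.25,0],"angular": [0,0,0],"fingers": 0},{"dp": [0,-0.37,0],"angular": [0,0,0],"fingers": 0},{"dp": [0,-0.5,0],"angular": [0,0,0],"fingers": 0},{"dp": [0,-0.62,0],"angular": [0,0,0],"fingers": 0},{"dp": [0,-0.75,0],"angular": [0,0,0],"fingers": 0},{"dp": [0,-0.87,0],"angular": [0,0,0],"fingers": 0},{"dp": [0,-1.0,0],"angular": [0,0,0],"fingers": 0}])

```text
time: 19.0
tool_pos: [357.4, 11.7, 237.8]
tcp_rot: [180.0, 0.1, 169.7]
ft_force: [0.5, -1.4, 0.2]
finger_gap: 85.6
grip_force: 0.0
```

```bash
python3 look.py s5;python3 edge.py; python3 sub.py
python3 - <<'E'
from h import *
cv2.imwrite('pics/t5.png',cv2.resize(snapshot('top')[150:300,155:335],None,fx=4,fy=4,interpolation=2))
E
```

```text
19.0 [357.4  11.7 237.8] [180.    0.1 169.7] [ 0.5 -1.4  0.2] riser 17.357545701270162 -302.56927236752017
top vase_book 0.78 [-56.4  90.8 150.8 194. ] ang -0.8806564331054716 minmax [-154.6   13.9] [ 41.7 167.7]
top vase_book pin -57.37453803076925 86.72132102446939 0.56
top blossom_book 0.96 [-57.  -99.5 150.  193.9] ang -0.05806274414062784 minmax [-154.  -174.7] [ 40.  -24.4]
top blossom_book pin -54.390030972746516 -102.24873020438672 0.96
top riser 0.96 [ -0.5  -0.3 370.3 222.5] ang -0.3079025268554716 minmax [-112.8 -186. ] [111.7 185.5]
top riser pin -12.399282277178932 -5.214067269022877 0.85
side vase_book 0.94 [-54.9  91.4 155.9 201.5] ang -0.3086959838867216 minmax [-156.1   13. ] [ 46.3 169.9]
side vase_book pin -62.053620679724915 92.23910905387842 0.93
side blossom_book 0.79 [-55.6 -97.6 156.7 200.6] ang -0.5386688232421903 minmax [-156.7 -176.9] [ 45.4 -18.3]
side blossom_book pin -55.1395677166751 -100.83947331857306 0.57
side riser 0.75 [  0.1   3.  375.3 235.4] ang 0.8224761962890597 minmax [-120.3 -186.3] [120.5 192.3]
side riser pin -8.498207789851916 0.7732707312709167 0.81
side vase_book 0.77 front x at mid -149.4 at y=0 -150.6 slope deg 0.76 y 8.9 164.4 35
side vase_book 0.77 back x at mid 49.5 at y=0 49.0 slope deg 0.36 y 8.9 164.4 36
side blossom_book 0.69 front x at mid -150.2 at y=0 -149.4 slope deg 0.46 y -184.3 -22.7 32
side blossom_book 0.69 back x at mid 49.1 at y=0 50.3 slope deg 0.66 y -184.3 -22.7 31
top vase_book 0.58 front x at mid -153.6 at y=0 -154.1 slope deg 0.30 y 13.8 168.8 42
top vase_book 0.58 back x at mid 39.5 at y=0 40.7 slope deg -0.73 y 13.8 168.8 42
top blossom_book 0.55 front x at mid -154.2 at y=0 -155.4 slope deg -0.71 y -174.8 -22.8 41
top blossom_book 0.55 back x at mid 39.2 at y=0 39.0 slope deg -0.11 y -174.8 -22.8 41
vase mid -149.0 slope 0.30 deg rms 0.51 n 30/30
blossom mid -150.1 slope -0.24 deg rms 0.45 n 30/30
time 20.05
```

View pics/t5.png

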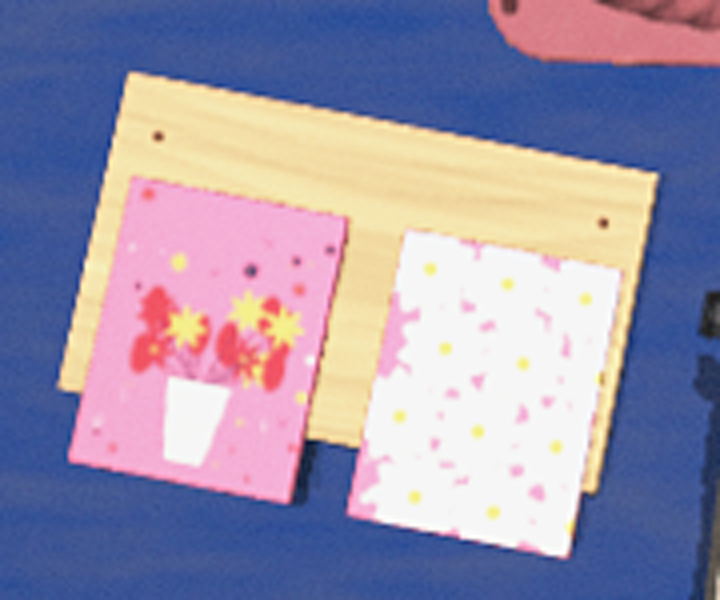

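The top view shows both front edges in line (crop (70,460)–(290,500) and (350,515)–(570,555)). The vase book is square, with a clear gap to its neighbour.

```bash
python3 -c "
from bench import *
print(hand_in())"
```

```text
the job is handed in; nothing more can be done
None
```

The vase notebook now sticks out as far as the blossom notebook (about 45 mm, front edges within about 1 mm), square to the step to under 1° and roughly 35–40 mm clear of its neighbour; it also drifted about 6 mm sideways toward the neighbour, and the job is handed in after about 20 s.

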